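# Bring the filling carriage to rest under the dosing nozzle

## Robot

A 6-joint arm with a two-finger parallel gripper is mounted at the origin on the work surface. World frame = base frame: x ahead of the robot, y to its left, z up, the work surface at z = 0. Lengths are in m, angles in rad, forces in N, time in s.
With the tool pointing down it reaches from about 0.275 to 0.75 m from the base axis. Payload 10.2 kg.
Tool frame: the origin (TCP) lies midway between the tips of the shut fingers; the grasp point (between the pads) lies bot.grasp_offset behind it (bot.grasp_offset is the distance from the TCP to the grasp point, in m); z points along the fingers, y is the line along which they close (so a half turn about z gives the same grasp; the last joint's range is limited). The gripper opens to 85 mm and grips with 20 to 120 N. Pads are 22 mm wide; open, the fingers measure 114 mm over their backs; the gripper's body (76 mm by 85 mm) begins 54 mm behind the grasp point. The pads swing forward as they close: fully open they stand 13 mm farther back than shut.
Start: joints at [0.891, 0.313, 1.498, -0, 1.331, -0.223], TCP at [0.232, 0.471, 0.231] pointing down, gripper open.
Joint ranges: [-2.94, 2.94], [-0.97, 2.17], [0.19, 2.56], [-1.23, 4.37], [0.02, 3.11], [-2.88, 2.88]. Speed limits (rad/s): [2.39, 2.39, 3.01, 3.14, 3.14, 3.14].

## Interface

Orientations are given as a unit quaternion [x, y, z, w].
In Python, from plant import bot, optics gives the robot as it stands. Calls block until the motion is done:
- bot.movep(position, orientation): joint-space move of the TCP to a pose.
- bot.line_to(position, v=0.15, rot=None, guard=None): straight line of the TCP; rot=None keeps the orientation; v is the mean speed in m/s. With guard (N) it stops when the force on the tool has changed by that much, and returns True; else False.
- bot.movej(angles): joint-space move.
- bot.let_go() and bot.grab(newtons=None): open the fingers fully, or close them until they stop; newtons is the grip in N (None keeps the last).
- bot.sleep(seconds).
- bot.solve_ik(position, orientation): joint angles nearest the present ones, or None.
- optics.get_image(name): name is "side" or "top" or "wrist"; returns a dict with "image" (420x560x3 uint8, red, green, blue), "intrinsics" (3x3 intrinsics, pixels), "cam_to_world" (4x4, takes a point from camera to world coordinates). Camera axes: x right, y up, looking along -z (the intrinsics and any distortion apply to the point x, -y, -z); pixel columns grow to the right and rows downward; lengths in m; the calibration is good to about 2 mm. The wrist camera is an equidistant fisheye: a pixel r from the principal point sees the ray r / f radians off the axis. A picture is of the moment at which its call begins. There is no depth.
A pose or a line that the arm cannot do raises bot.Unreachable and nothing moves.
- bot.close_job(): hands the job in; it is judged then, once.
Readings, each from a call of its own:
- bot.get_t(): time.
- bot.get_qpos(): joint angles.
- bot.get_qvel(): joint speeds.
- bot.get_joint_efforts(): joint torques, N m.
- bot.get_tool_pos(): TCP position.
- bot.get_tcp_rot(): TCP orientation.
- bot.get_wrist_force(): force on the tool from outside, world axes, zero at the start.
- bot.get_wrist_torque(): the same for the moment, N m.
- bot.get_width(): finger opening in m.
- bot.get_gripper_force(): force on a finger pad.
Only numpy, scipy, OpenCV 4.12 (cv2) and the standard library are available. Lean on these libraries where they do the work, as an engineer would, in place of code of your own. Each camera call takes 0.05 s, during which the arm holds its last target. There are 200 camera calls.

## Task

Push the free-gliding jar carriage along its rail towards the dosing stand and brake it to rest with the middle of the jar's mouth under the nozzle; never let it reach the far end stop or run faster than 0.25 m/s. Touch only the two sprung rubber pads of the carriage, working with the closed fingers in the gap between them (push on the pad ahead, brake on the pad behind), and leave everything else on the bench alone. When it has stood still there for three seconds with the jar centred, lift the fingers clear out of the gap; the carriage must stay there, at rest and untouched.

Things in the scene. Friction and masses are not known exactly. Their poses are not given: they have to be found in the camera images.
- rail: linear stage fixed level on the bench: aluminium base 160 mm wide, 740 mm long, with two round steel guide bars. Origin: centre of its underside. Its y axis is the direction of travel (roughly the robot's left, yaw up to 0.12 rad), x points away from the robot. A dark steel stop block closes each end.
- carriage (a joint): position of the gliding carriage along the rail's +y (m): 0 touches the near (-y) end stop, 0.34 strikes the far (+y) one; its centre is at rail y = joint - 0.17. Almost frictionless: drag about 0.15 N per m/s, no dry friction. Moving mass nominally 0.9 kg, but the jar's filling is unknown (0.64 to 1.24 kg). Starts at rest at 0.02 to 0.08.
- yoke_mid (a point): point on the carriage midway between the two pad faces, at the pads' mid height (97 mm above the bench); 70 mm on the robot's side of the carriage's centre line. Axes parallel to the rail's. In the gap below it the deck's top is 60 mm above the bench.
- pad_ahead (a joint): compression (m, 0 to 0.03) of the sprung pad at the +y end of the gap: black rubber face 100 mm wide (x), z 75 to 119 mm above the bench, at rest 95 mm from yoke_mid towards +y, pressed towards +y into a white housing. Spring nominally 20 N/m, no preload, hardly damped (0.4 N per m/s): the carriage bounces off a hand kept still. Pad mass 20 g (part of the moving mass).
- pad_behind (a joint): the same for the pad at the -y end of the gap: at rest 95 mm from yoke_mid towards -y, pressed towards -y. The free gap between the two faces is 190 mm.
- deck_mid (a point): rest of the carriage, not to be touched: grey deck 250 mm (x) by 345 mm (y), top at 60 mm; two white pad housings 110 mm wide, 128 to 173 mm from the middle along y, tops at 130 mm; the jar. The point: middle of the deck's top.
- jar_mouth (a point): centre of the open mouth of the white plastic jar fixed on the carriage: jar 100 mm diameter, mouth 80 mm, rim 150 mm above the bench; 70 mm beyond the carriage's centre line (rail x = +0.07), at the same rail y as yoke_mid
- nozzle_tip (a point): lower tip of the steel dosing nozzle (18 mm diameter, 172 mm above the bench), in line with the jar's mouth: the mark. Axes parallel to the rail's. Carriage joint value with the mouth exactly under it: 0.23 to 0.29, different each time, so 50 to 110 mm before the end stop.
- stand: fixed dosing stand beyond the rail: steel foot, thin column at 12 mm towards +x from its origin, arm 205 mm above the bench reaching 92 mm to -x of the column over the jar, nozzle hanging from it 80 mm to -x of the origin; 218 mm high. Origin: on its underside.
- amber_bottle: amber glass jar with black cap, 60 mm diameter, 100 mm tall; a bystander to be left alone. Origin: centre of its underside.
- white_jar: white plastic jar with black cap, 80 mm diameter, 110 mm tall; a bystander to be left alone. Origin: centre of its underside.
- tall_jar: white plastic jar with black cap, 66 mm diameter, 150 mm tall; a bystander to be left alone. Origin: centre of its underside.
- beaker: open glass beaker, 70 mm diameter, 85 mm tall; a bystander to be left alone. Origin: centre of its underside.
- spatula: laboratory spatula lying flat, 190 mm long; a bystander to be left alone. Origin: centre of its underside.
- dish: white ceramic dish, 80 mm diameter, 30 mm high; a bystander to be left alone. Origin: centre of its underside.
Mind the look-alikes: they are no part of the job. Leave any blue or green look-alike of the stand alone.

How it is judged:
On the way:
1. the carriage stands at rest (under 15 mm/s) with the jar's mouth within 15 mm of the nozzle along the rail, for 3 s (y of jar_mouth in the frame of nozzle_tip between -0.015 and 0.015 m and velocity of joint carriage between -0.015 and 0.015 m/s), for 3 s.
At the end, for the whole second after the job is handed in: the jar's mouth is within 15 mm of the nozzle along the rail and the carriage moves slower than 15 mm/s, released, the fingers out of the gap at least 150 mm above the bench (all of step 1 and height (world z) of the grasp point above 0.15 m); the robot touches nothing.
It fails at once if the carriage reaches the far end stop (value of joint carriage above 0.336 m).
It fails at once if the carriage runs faster than 0.25 m/s (velocity of joint carriage above 0.25 m/s or velocity of joint carriage below -0.25 m/s).
It fails at once if the robot touches the carriage elsewhere than on its pads (contact force between any of the fingers, the arm and carriage_c0 above 1 N or contact force between any of the fingers, the arm and carriage_c1 above 1 N or contact force between any of the fingers, the arm and carriage_c2 above 1 N or contact force between any of the fingers, the arm and carriage_c3 above 1 N).
It fails at once if the robot knocks against the dosing stand (contact force between any of the fingers, the arm and stand above 2 N).
It fails at once if a bystander is moved by more than 15 mm (distance of any of amber_bottle, white_jar, tall_jar, beaker, spatula, dish from where it was at the start of the episode above 0.015 m).
It also fails if it takes over 48 s, if anything falls off the work surface, if the arm or the gripper's body presses on something with over 40 N, if the wrist force passes 120 N, or if a joint passes its speed limit or range.

## Working session

There is one attempt and no reset: what is moved stays moved. The work goes in short steps, each a Python script; the robot and the scene stay as the last script left them, time stands still between calls to the robot, and variables do not carry over. Pictures are saved under pics/ and viewed, at most 10 in all, crops included, and the job is handed in when it is done.

```bash
ls; mkdir -p pics; python3 - <<'E'
from plant import bot, optics
import cv2,numpy as np
for n in ["side","top"]:
    d=optics.get_image(n); cv2.imwrite(f"pics/{n}0.png",d["image"][:,:,::-1]); print(n,d["intrinsics"].tolist(),np.round(d["cam_to_world"],4).tolist(),[k for k in d])
print(bot.get_t(),bot.get_tool_pos(),bot.get_tcp_rot(),bot.grasp_offset,bot.get_width())
E
```

```text
pics
side [[468.8295767316725, 0.0, 272.74422413181276], [0.0, 468.8295767316725, 208.65970869302544], [0.0, 0.0, 1.0]] [[0.9776, 0.1243, -0.1697, 0.294], [-0.2094, 0.5009, -0.8398, -1.1978], [-0.0194, 0.8565, 0.5157, 0.9186], [0.0, 0.0, 0.0, 1.0]] ['image', 'intrinsics', 'cam_to_world']
top [[469.8778377348444, 0.0, 275.00601691159886], [0.0, 469.8778377348444, 207.11396877916107], [0.0, 0.0, 1.0]] [[-0.1295, 0.9701, -0.2051, 0.2741], [-0.9916, -0.1268, 0.026, 0.1464], [-0.0008, 0.2068, 0.9784, 1.4051], [0.0, 0.0, 0.0, 1.0]] ['image', 'intrinsics', 'cam_to_world']
0.1 [0.23142404 0.4710014  0.23079219] [ 2.26400876e-01  9.74034045e-01 -5.10774372e-04 -2.46411210e-04] 0.0187 0.08541960184783863
```

View pics/side0.png

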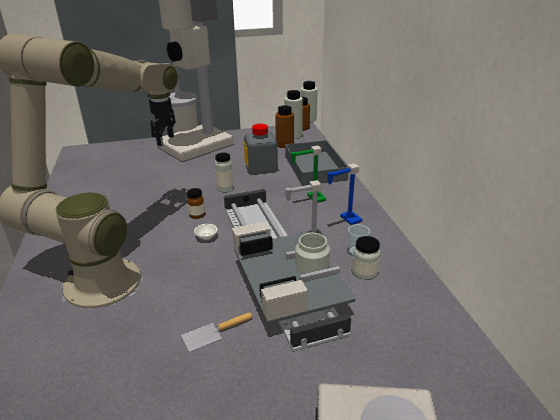

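View pics/top0.png

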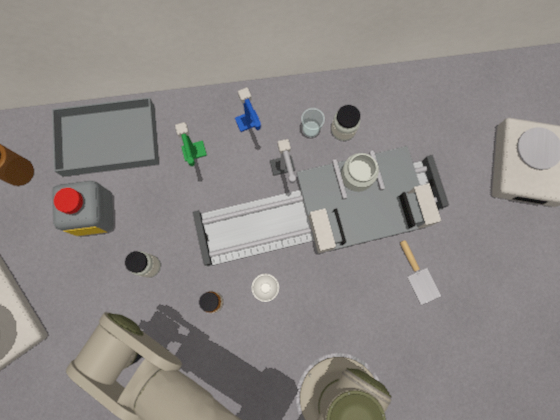

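Side view: the steel stand is at about (316,200), with look-alikes in blue (350,190) and green (315,170). Top view: the steel stand runs from its column top (284,146) to its nozzle end (292,182). The blue one is at (247,110) and the green one at (187,145). The steel one by the rail is the mark. The carriage's pads are at about (340,226) and (407,210) in the top view. I'll enlarge both views.

```bash
python3 - <<'E'
import cv2
a=cv2.imread("pics/top0.png")[130:270,190:450]; cv2.imwrite("pics/topc.png",cv2.resize(a,None,fx=3,fy=3,interpolation=cv2.INTER_CUBIC))
a=cv2.imread("pics/side0.png")[175:350,220:370]; cv2.imwrite("pics/sidec.png",cv2.resize(a,None,fx=3.4,fy=3.4,interpolation=cv2.INTER_CUBIC))
E
```

```text
(no output)
```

View pics/topc.png

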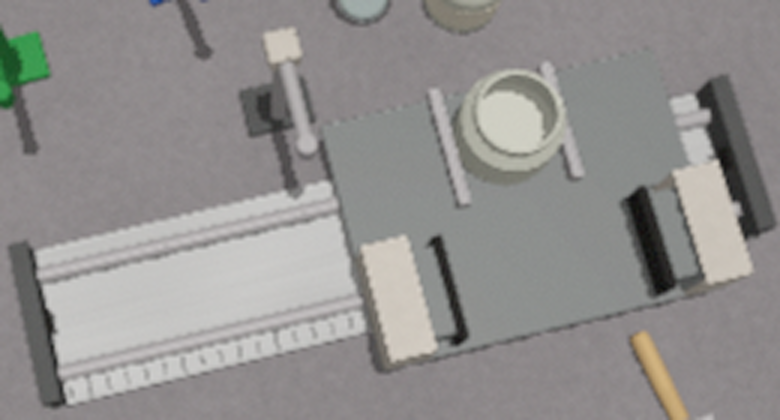

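View pics/sidec.png

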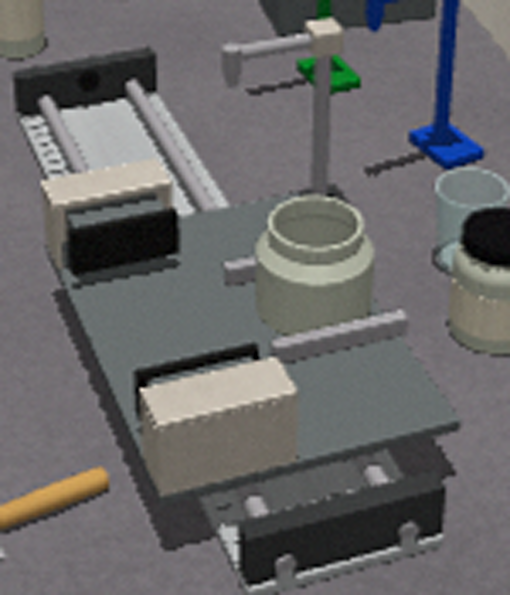

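Crop reading, top: housing tops at (362,243), (405,236), (437,352), (391,362) and (674,173), (718,162), (752,268), (708,281). Mouth at (518,112), nozzle end at (307,148). Crop reading, side: mouth at (315,224), nozzle tip at (232,84), deck corner at (458,425). The steel stand's arm points over the jar line, so it is confirmed as the mark. I'll fit the model to both views.

```bash
cat > fit.py <<'E'
import numpy as np
from scipy.optimize import least_squares
K={"side":(468.83,272.744,208.660),"top":(469.878,275.006,207.114)}
T={"side":np.array([[0.9776,0.1243,-0.1697,0.294],[-0.2094,0.5009,-0.8398,-1.1978],[-0.0194,0.8565,0.5157,0.9186],[0,0,0,1]]),
"top":np.array([[-0.1295,0.9701,-0.2051,0.2741],[-0.9916,-0.1268,0.026,0.1464],[-0.0008,0.2068,0.9784,1.4051],[0,0,0,1]])}
def proj(c,P,K=K,T=T):
    p=T[c][:3,:3].T@(P-T[c][:3,3]); f,cx,cy=K[c]; return np.array([cx-f*p[0]/p[2],cy+f*p[1]/p[2]])
def crop(c,x,y):
    s,ox,oy=(3,190,130) if c=="top" else (3.4,220,175)
    return np.array([ox+(x+.5)/s-.5,oy+(y+.5)/s-.5])
# frame C carriage (deck mid), N nozzle
obs=[("top","C",(-.125+.0,.173,.13),None)]
H=lambda sx,y:(-.07+sx*.055,y,.13)
obs=[("top","C",H(1,.173),(362,243)),("top","C",H(1,.128),(405,236)),("top","C",H(-1,.128),(437,352)),("top","C",H(-1,.173),(391,362)),
("top","C",H(1,-.128),(674,173)),("top","C",H(1,-.173),(718,162)),("top","C",H(-1,-.173),(752,268)),("top","C",H(-1,-.128),(708,281)),
("top","C",(.125,.1725,.06),(325,122)),("top","C",(.125,-.1725,.06),(650,52)),("top","C",(.07,0,.15),(518,112)),
("top","N",(.07,0,.172),(307,148)),("top","N",(.162,0,.218),(282,42)),
("side","C",(.07,0,.15),(315,224)),("side","C",(.125,-.1725,.06),(458,425)),("side","C",H(1,-.173),(297,385)),("side","C",H(1,-.128),(283,360)),("side","C",H(-1,-.173),(145,406)),
("side","C",H(-1,.173),(43,182)),("side","C",H(1,.173),(165,160)),("side","C",H(1,.128),(172,187)),
("side","N",(.07,0,.172),(232,83)),("side","N",(.162,0,.218),(323,25)),
("top","R",(-.08,.37,0),None)]
obs=[o for o in obs if o[3]]
def model(p):
    X,Y,yaw,yc,yn,dz=p; e=[]
    c,s=np.cos(yaw),np.sin(yaw)
    for cam,fr,l,px in obs:
        l=np.array(l)+[0,yc if fr=="C" else yn,dz]
        w=np.array([X+c*l[0]-s*l[1],Y+s*l[0]+c*l[1],l[2]])
        e.append(proj(cam,w)-crop(cam,*px))
    return np.array(e)
if __name__=="__main__":
    # Y = carriage centre along the line; yc fixed 0
    f=lambda q:model([q[0],q[1],q[2],0,q[3],q[4]]).ravel()
    r=least_squares(f,[.45,0,0.1,.2,0],loss="soft_l1")
    print(np.round(r.x,4)); 
    for o,e in zip(obs,f(r.x).reshape(-1,2)): print(o[:3],np.round(e,1))
    X,Y,w,d,_=r.x
    print("carriage",X,Y,"yoke",X-.07*np.cos(w),Y-.07*np.sin(w))
    # stop blocks / rail: predict joint from near stop with candidate pixels
    for q in (.02,.04,.06,.08):
        for yy,x in ((.37,-.08),(.37,.08),(-.37,-.08),(-.37,.08)):
            l=yy-(q-.17); P=np.array([X+np.cos(w)*x-np.sin(w)*l,Y+np.sin(w)*x+np.cos(w)*l,.0])
            a=proj("top",P); print(q,(yy,x),np.round((a-[190,130])*3), end=" ")
        print()
E
python3 fit.py
```

```text
[ 0.5504 -0.1515  0.1023  0.2057 -0.0009]
('top', 'C', (-0.015000000000000006, 0.173, 0.13)) [-0.8  0.5]
('top', 'C', (-0.015000000000000006, 0.128, 0.13)) [ 0.6 -0.8]
('top', 'C', (-0.125, 0.128, 0.13)) [ 0.1 -1.1]
('top', 'C', (-0.125, 0.173, 0.13)) [-0.5 -0.6]
('top', 'C', (-0.015000000000000006, -0.128, 0.13)) [-0.5 -0.4]
('top', 'C', (-0.015000000000000006, -0.173, 0.13)) [ 0.2 -0.3]
('top', 'C', (-0.125, -0.173, 0.13)) [0.7 1.9]
('top', 'C', (-0.125, -0.128, 0.13)) [-0.3  1.3]
('top', 'C', (0.125, 0.1725, 0.06)) [-1.5  0.6]
('top', 'C', (0.125, -0.1725, 0.06)) [ 1.5 -1.4]
('top', 'C', (0.07, 0, 0.15)) [ 0.6 -0.4]
('top', 'N', (0.07, 0, 0.172)) [-0.6  2. ]
('top', 'N', (0.162, 0, 0.218)) [0.1 0.3]
('side', 'C', (0.07, 0, 0.15)) [0.1 0. ]
('side', 'C', (0.125, -0.1725, 0.06)) [ 0.6 -0.6]
('side', 'C', (-0.015000000000000006, -0.173, 0.13)) [-0.2  2.7]
('side', 'C', (-0.015000000000000006, -0.128, 0.13)) [-2.5 -0.8]
('side', 'C', (-0.125, -0.173, 0.13)) [2.9 6.3]
('side', 'C', (-0.125, 0.173, 0.13)) [-0.4 -0.6]
('side', 'C', (-0.015000000000000006, 0.173, 0.13)) [-2.1 -0.6]
('side', 'C', (-0.015000000000000006, 0.128, 0.13)) [ 0.3 -1.1]
('side', 'N', (0.07, 0, 0.172)) [0.3 0.9]
('side', 'N', (0.162, 0, 0.218)) [0.7 0.5]
carriage 0.5503639945681503 -0.15154714038074804 yoke 0.4807300048490508 -0.1586960896602115
0.02 (0.37, -0.08) [ 26. 411.] 0.02 (0.37, 0.08) [ -5. 257.] 0.02 (-0.37, -0.08) [740. 243.] 0.02 (-0.37, 0.08) [694.  96.] 
0.04 (0.37, -0.08) [ 46. 406.] 0.04 (0.37, 0.08) [ 15. 252.] 0.04 (-0.37, -0.08) [759. 238.] 0.04 (-0.37, 0.08) [713.  92.] 
0.06 (0.37, -0.08) [ 66. 401.] 0.06 (0.37, 0.08) [ 34. 248.] 0.06 (-0.37, -0.08) [778. 234.] 0.06 (-0.37, 0.08) [731.  87.] 
0.08 (0.37, -0.08) [ 86. 397.] 0.08 (0.37, 0.08) [ 53. 243.] 0.08 (-0.37, -0.08) [797. 229.] 0.08 (-0.37, 0.08) [749.  83.]
```

```bash
cat > h.py <<'E'
from plant import bot, optics
import numpy as np, cv2
from scipy.spatial.transform import Rotation as R
w=.1023; C0=np.array([.5504,-.1515]); D=.2057
ex=np.array([np.cos(w),np.sin(w)]); ey=np.array([-np.sin(w),np.cos(w)])
def P(s,z=.085,x=-.075):  # s = along rail from the carriage's initial centre
    return [*(C0+ex*x+ey*s),z]
ROT=R.from_matrix(np.array([[-ex[0],ey[0],0],[-ex[1],ey[1],0],[0,0,-1]]).T.reshape(3,3).T).as_quat()
def hs():
    p=bot.get_tool_pos(); return (p[:2]-C0)@ey
E
python3 - <<'E'
from h import *
print(R.from_quat(ROT).as_matrix().round(3), bot.get_t())
bot.grab(); print(bot.get_t())
p=bot.get_tool_pos(); bot.line_to([p[0],p[1],.32],v=.3)
bot.movep(P(0,.30),ROT); print(bot.get_t())
bot.line_to(P(0,.20),v=.2); print(bot.get_t(), bot.get_tool_pos(),bot.get_wrist_force(),bot.get_width())
for L in (.0005,.002,.01):
    t=bot.get_t(); s=hs(); bot.line_to(P(s+L,.2),v=.03); t1=bot.get_t(); print(L,t1-t,hs()-s)
t=bot.get_t(); optics.get_image("wrist"); print(bot.get_t()-t)
a=[]
for n in ["side","top","wrist"]:
    d=optics.get_image(n); cv2.imwrite(f"pics/{n}1.png",d["image"][:,:,::-1]); a.append(d["image"][:,:,::-1])
print(d["intrinsics"],d["cam_to_world"])
cv2.imwrite("pics/all1.png",cv2.resize(np.vstack([np.hstack(a[:2]),np.hstack([a[2],a[2]*0])]),(800,600),interpolation=cv2.INTER_AREA))
E
```

```text
[[-0.995 -0.102  0.   ]
 [-0.102  0.995  0.   ]
 [-0.     0.    -1.   ]] 0.1
0.8667
3.7167
4.3667 [ 0.47631374 -0.15920591  0.20103681] [0.02252418 0.75279494 0.57718705] -7.219435088091134e-05
0.0005 0.25 0.00033938522584313867
0.002 0.25 0.002065445772229978
0.01 0.48329999999999984 0.010124347609173521
0.05000000000000071
[[325.1922621    0.         276.36239181]
 [  0.         325.1922621  203.46353222]
 [  0.           0.           1.        ]] [[-0.1035051  -0.93987806 -0.32544727  0.39016747]
 [ 0.9946283  -0.0974414  -0.03492446 -0.15671033]
 [ 0.0011127  -0.32731393  0.944915    0.34385951]
 [ 0.          0.          0.          1.        ]]
```

View pics/all1.png

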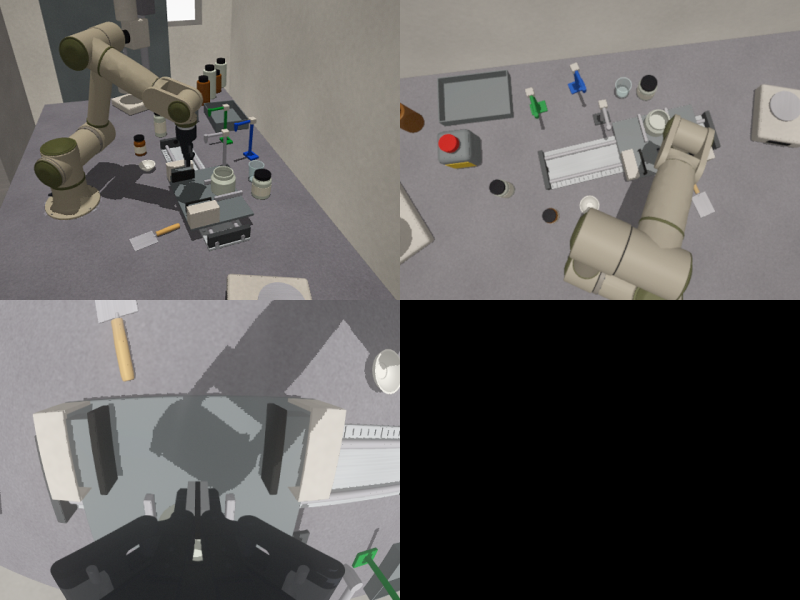

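The composite shows the side view with the jar at about (222,180) clear of the arm, so I can track its rim there during motion. In the top view the arm covers part of the carriage. In the wrist view the closed fingers sit over the gap, with both pads at about (100,450) and (272,450).

Next I'll descend, then launch gently while tracking the rim in the side camera.

```bash
cat > trk.py <<'E'
from h import *
from fit import proj
Z=.15; X0,X1,S0,S1=.0,.14,-.10,.36   # rail window, 1 mm/px: cols=s, rows=x
def world(x,s): return np.array([*(C0+ex*x+ey*s),Z])
src=np.float32([proj("side",world(x,s)) for x,s in ((X0,S0),(X0,S1),(X1,S1),(X1,S0))])
n,m=int((S1-S0)*1000),int((X1-X0)*1000)
H=cv2.getPerspectiveTransform(src,np.float32([(0,0),(n,0),(n,m),(0,m)]))
rect=lambda bgr:cv2.warpPerspective(bgr,H,(n,m),flags=cv2.INTER_CUBIC)
TPL=rect(cv2.imread("pics/side1.png"))[10:130,45:155]
def locate(bgr):
    r=cv2.matchTemplate(rect(bgr),TPL,cv2.TM_CCOEFF_NORMED); _,v,_,(c,y)=cv2.minMaxLoc(r)
    k=np.arange(max(c-4,0),min(c+5,r.shape[1])); p=np.polyfit(k,r[y,k],2)
    return (-p[1]/2/p[0]-45)/1000,v
def look(N=6):
    o=[]
    for _ in range(N):
        t=bot.get_t(); im=optics.get_image("side")["image"][:,:,::-1].copy(); o.append((t,*locate(im)))
    o=np.array(o); f=np.polyfit(o[:,0]-o[0,0],o[:,1],1)
    print("t %.2f c %s v %.4f hand %.4f score %.2f"%(o[0,0],np.round(o[:,1]*1000,1),f[0],hs(),o[:,2].min()))
    return im,o
E
python3 - <<'E'
from trk import *
print(locate(cv2.imread("pics/side0.png")),locate(cv2.imread("pics/side1.png")))
bot.line_to(P(0,.085),v=.15); look(4); print(bot.get_wrist_force())
t=bot.get_t(); bot.line_to(P(.115),v=.03); print(bot.get_t()-t)
im,_=look(10); print(bot.get_wrist_force())
r=rect(im); cv2.imwrite("pics/rect1.png",cv2.resize(np.vstack([rect(cv2.imread("pics/side1.png")),r]),None,fx=1.7,fy=1.7)); cv2.imwrite("pics/side2.png",im)
E
```

```text
(np.float64(-1.1097047189423392e-05), 0.9970571994781494) (np.float64(-4.72607421144744e-08), 1.0)
t 6.47 c [-0.  0.  0. -0.] v -0.0000 hand -0.0001 score 1.00
[ 0.24389705 -0.19088053  0.93933691]
3.9833000000000007
t 10.66 c [ 94.5  97.8 100.5 103.6 106.3 109.4 112.1 115.1 117.7 120.7] v 0.0578 hand 0.1150 score 0.77
[-0.01018274 -1.01810626 -0.10226373]
```

View pics/rect1.png

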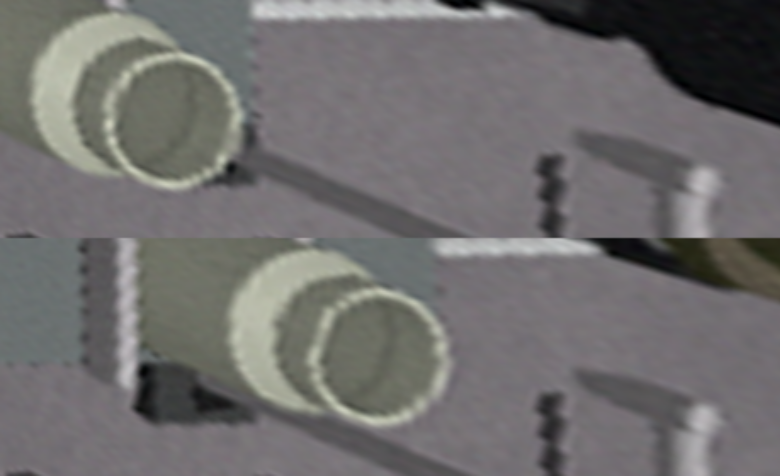

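The rectified crop shows the rim tracked cleanly, from (174,120) to (380,357), with the nozzle end still clear at about (575,137). The carriage is coasting at 0.058 m/s. Before braking I'll identify mass, contact offset and line profile offline.

```bash
cat > sim.py <<'E'
import numpy as np
prof={"minjerk":lambda u:10*u**3-15*u**4+6*u**5,"cubic":lambda u:3*u*u-2*u**3,"cos":lambda u:.5-.5*np.cos(np.pi*u),"lin":lambda u:u}
def trap(a):
    def f(u):
        v=1/(1-a); return np.where(u<a,v*u*u/2/a,np.where(u>1-a,1-v*(1-u)**2/2/a,v*(u-a/2)))
    return f
prof["trap.2"]=trap(.2); prof["trap.33"]=trap(1/3)
for k in list(prof):
    g=prof[k]; prof[k]=(lambda g:lambda u:float(g(np.clip(u,0,1))))(g)
def run(hand,c,v,b,m,T,k=20.,cp=.4,cd=.15,dt=.002,t0=0):
    "hand(t) position; c,v carriage; b=contact offset both ways"
    o=[]
    for t in np.arange(t0,t0+T,dt):
        h=hand(t); hv=(hand(t+1e-3)-hand(t-1e-3))/2e-3
        pa=h-(c+b); pb=(c-b)-h; F=0
        if pa>0: F=max(0,k*pa+cp*(hv-v))
        elif pb>0: F=-max(0,k*pb+cp*(v-hv))
        v+=(F-cd*v)/m*dt; c+=v*dt; o.append((t,c,v,pa if pa>0 else -max(pb,0)))
    return np.array(o)
E
python3 - <<'E'
from sim import *
for p in prof:
  for m in (.64,.8,.94,1.1,1.24):
    # choose b to match c at t=3.99+ (line start 6.67 -> 10.66)
    best=None
    for b in np.arange(.055,.09,.001):
        o=run(lambda t:.115*prof[p](t/3.833),0,0,b,m,4.2,dt=.004)
        i=int(3.99/.004); e=(o[i,1]-.0945)
        if best is None or abs(e)<abs(best[0]): best=(e,b,o[i+50,2],o[:,3].max())
    print(p,m,np.round(best,4))
E
```

```text
minjerk 0.64 [-0.0013  0.082   0.0545  0.0075]
minjerk 0.8 [0.0007 0.081  0.0585 0.0084]
minjerk 0.94 [-0.0005  0.081   0.0602  0.0091]
minjerk 1.1 [0.0006 0.08   0.0624 0.0099]
minjerk 1.24 [-0.0011  0.08    0.063   0.0104]
cubic 0.64 [0.0007 0.073  0.0517 0.0069]
cubic 0.8 [-0.0009  0.074   0.0554  0.0077]
cubic 0.94 [0.001  0.073  0.058  0.0084]
cubic 1.1 [0.0001 0.073  0.0599 0.0091]
cubic 1.24 [-0.0009  0.073   0.061   0.0096]
cos 0.64 [0.     0.075  0.0524 0.007 ]
cos 0.8 [0.0003 0.075  0.0562 0.0079]
cos 0.94 [-0.0003  0.075   0.0584  0.0085]
cos 1.1 [0.0011 0.074  0.0606 0.0093]
cos 1.24 [-0.0001  0.074   0.0617  0.0098]
lin 0.64 [-0.0067  0.055   0.0352  0.005 ]
lin 0.8 [-0.004   0.055   0.0392  0.0056]
lin 0.94 [-0.0026  0.055   0.0418  0.0061]
lin 1.1 [-0.0018  0.055   0.0441  0.0066]
lin 1.24 [-0.0014  0.055   0.0457  0.0071]
trap.2 0.64 [0.0004 0.066  0.0473 0.0062]
trap.2 0.8 [-0.0005  0.068   0.0524  0.007 ]
trap.2 0.94 [0.0002 0.068  0.0554 0.0076]
trap.2 1.1 [0.0003 0.068  0.0579 0.0083]
trap.2 1.24 [0.0001 0.068  0.0596 0.0088]
trap.33 0.64 [0.0002 0.077  0.0549 0.0074]
trap.33 0.8 [-0.0002  0.077   0.0585  0.0083]
trap.33 0.94 [-0.0012  0.077   0.0604  0.0089]
trap.33 1.1 [-0.0001  0.076   0.0625  0.0097]
trap.33 1.24 [0.001  0.075  0.0641 0.0104]
```

Min-jerk lines with a contact offset of 81 mm (the geometry predicts 80.5) and a mass of about 0.8 kg explain the launch. I'll brake in two stages and plan stage 1 in simulation over the mass range.

```bash
cat >> sim.py <<'E'
mj=prof["minjerk"]
def path(segs,h):
    "segs: list of (target,speed) with 0.15 s settle, or ('w',dt); returns hand(t), total"
    L=[];t=0
    for a,b in segs:
        if a=='w': t+=b; continue
        T=max(.1,abs(a-h)/b); L.append((t,T,h,a)); t+=T+.15; h=a
    h0=L[0][2]
    def hand(x):
        r=h0
        for (s,T,p,q) in L:
            if x>=s: r=p+(q-p)*mj((x-s)/T)
        return r
    return hand,t
E
python3 - <<'E'
from sim import *
res=[]
for h0 in (.07,.08,.09):
  for L in (.03,.045,.06):
    for v in (.02,.025,.03,.035,.04):
      segs=[(h0,.2),(h0+L,v)]; hd,T=path(segs,.115)
      r=[]
      for m in (.7,.8,.95):
        o=run(hd,.1236,.057,.081,m,T+.0,dt=.005); r+=[o[-1,1],o[-1,2],o[:,3].min(),o[-1,3]]
      res.append((h0,L,v,T,*r))
for r in res:
  if .005<r[9]<.025: print(np.round(r,3))
E
```

```text
[ 0.07   0.03   0.025  1.725  0.174  0.012 -0.005  0.     0.175  0.012
 -0.005  0.     0.177  0.013 -0.005  0.   ]
[ 0.07   0.03   0.03   1.525  0.184  0.021 -0.003 -0.002  0.184  0.02
 -0.003 -0.003  0.185  0.018 -0.004 -0.004]
[ 0.07   0.03   0.035  1.382  0.187  0.018 -0.006 -0.006  0.187  0.019
 -0.006 -0.006  0.188  0.02  -0.007 -0.007]
[ 0.07   0.045  0.03   2.025  0.173  0.008 -0.005  0.     0.174  0.009
 -0.005  0.     0.177  0.01  -0.006  0.   ]
[ 0.07   0.045  0.035  1.811  0.184  0.019 -0.004  0.     0.186  0.021
 -0.004  0.     0.188  0.022 -0.004  0.   ]
[ 0.07   0.06   0.035  2.239  0.172  0.006 -0.005  0.     0.174  0.007
 -0.006  0.     0.177  0.009 -0.006  0.   ]
[ 0.07   0.06   0.04   2.025  0.185  0.016 -0.004  0.     0.186  0.017
 -0.004  0.     0.189  0.019 -0.005  0.   ]
[ 0.08   0.045  0.02   2.725  0.185  0.006 -0.004  0.     0.185  0.005
 -0.005  0.     0.186  0.005 -0.006  0.   ]
[ 0.08   0.06   0.025  2.875  0.197  0.01  -0.004  0.     0.197  0.01
 -0.004  0.     0.198  0.01  -0.005  0.   ]
[ 0.08   0.06   0.03   2.475  0.226  0.008 -0.005 -0.005  0.226  0.013
 -0.005 -0.005  0.226  0.016 -0.005 -0.005]
[ 9.000e-02  6.000e-02  2.000e-02  3.425e+00  2.210e-01  1.200e-02
 -3.000e-03  0.000e+00  2.180e-01  1.100e-02 -3.000e-03  0.000e+00
  2.160e-01  1.100e-02 -4.000e-03  0.000e+00]
```

```bash
python3 - <<'E'
from trk import *
bot.line_to(P(.07),v=.2); bot.line_to(P(.13),v=.035)
im,_=look(10); bot.sleep(.5); im,_=look(4); cv2.imwrite("pics/side3.png",im)
E
```

```text
t 13.40 c [181.6 182.1 182.1 182.9 183.5 183.9 184.8 185.5 185.8 186.7] v 0.0115 hand 0.1300 score 0.77
t 14.40 c [192.2 192.8 193.1 193.9] v 0.0106 hand 0.1300 score 0.76
```

```bash
python3 - <<'E'
from sim import *
res=[]
for h0 in (.113,.115,.117,.119,.121):
  for L in (.006,.01,.015,.02,.03):
    for v in (.003,.004,.005,.006,.007,.008):
      hd,T=path([(h0,.1),(h0+L,v)],.13); r=[]
      for m,b,vv in ((.8,.081,.0105),(.7,.081,.0105),(.95,.081,.0105),(.8,.079,.0105),(.8,.083,.0105),(.8,.081,.0115),(.8,.081,.0095)):
        o=run(hd,.1945,vv,b,m,T,dt=.005); tau=m/.15; r.append((o[-1,1],o[-1,2]*1000,o[-1,1]+o[-1,2]*tau,o[-1,3]))
      r=np.array(r); res.append((np.abs(r[:,2]-.204).max()+.0*np.abs(r[:,1]).max()+10*(r[:,3]<0).any(),h0,L,v,T,r))
res.sort(key=lambda a:a[0])
for a in res[:5]: print(np.round(a[:5],4)); print(np.round(a[5],4).tolist())
E
```

```text
[2.27e-02 1.21e-01 1.50e-02 4.00e-03 4.15e+00]
[[0.2026, -0.4922, 0.1999, 0.0], [0.2029, -0.355, 0.2012, 0.0], [0.2024, -0.6304, 0.1984, 0.0], [0.1927, -2.1239, 0.1813, 0.0], [0.2142, 1.8935, 0.2243, 0.0], [0.1983, -1.5033, 0.1902, 0.0], [0.2077, 0.7835, 0.2119, 0.0]]
[0.0242 0.121  0.03   0.006  5.4   ]
[[0.2012, -0.5045, 0.1985, 0.0], [0.2016, -0.3805, 0.1999, 0.0], [0.2009, -0.6366, 0.1968, 0.0], [0.1894, -1.801, 0.1798, 0.0], [0.2164, 1.5397, 0.2246, 0.0], [0.1957, -1.3087, 0.1888, 0.0], [0.2079, 0.5262, 0.2107, 0.0]]
[2.4700e-02 1.2100e-01 1.0000e-02 3.0000e-03 3.7333e+00]
[[0.2011, -1.023, 0.1956, 0.0], [0.2014, -0.8419, 0.1975, 0.0], [0.2009, -1.2159, 0.1932, 0.0], [0.1928, -2.5241, 0.1793, 0.0], [0.21, 0.9193, 0.2149, 0.0], [0.1976, -2.0058, 0.1869, 0.0], [0.2051, 0.1699, 0.206, 0.0]]
[0.0287 0.119  0.01   0.004  2.91  ]
[[0.2007, -0.6557, 0.1972, 0.0], [0.2006, -0.6072, 0.1978, 0.0], [0.201, -0.671, 0.1967, 0.0], [0.1916, -3.0574, 0.1753, 0.0], [0.2109, 2.7592, 0.2256, 0.0], [0.1979, -1.793, 0.1883, 0.0], [0.2039, 0.6988, 0.2076, 0.0]]
[0.0298 0.119  0.02   0.006  3.7433]
[[0.1998, -0.662, 0.1962, 0.0], [0.1997, -0.6149, 0.1968, 0.0], [0.2001, -0.6756, 0.1958, 0.0], [0.1888, -2.7407, 0.1742, 0.0], [0.2138, 2.6245, 0.2278, 0.0], [0.196, -1.6516, 0.1872, 0.0], [0.2042, 0.534, 0.207, 0.0]]
```

```bash
python3 - <<'E'
from trk import *
bot.line_to(P(.121),v=.1); bot.line_to(P(.136),v=.004)
im,_=look(12); cv2.imwrite("pics/side4.png",im)
cv2.imwrite("pics/side4c.png",cv2.resize(im[160:320,230:390],None,fx=3.7,fy=3.7,interpolation=cv2.INTER_CUBIC))
t=optics.get_image("top")["image"][:,:,::-1]; cv2.imwrite("pics/top4.png",t)
E
```

```text
t 18.75 c [204.5 204.5 204.5 204.5 204.5 204.5 204.5 204.4 204.5 204.5 204.5 204.5] v 0.0000 hand 0.1360 score 0.73
```

View pics/side4c.png

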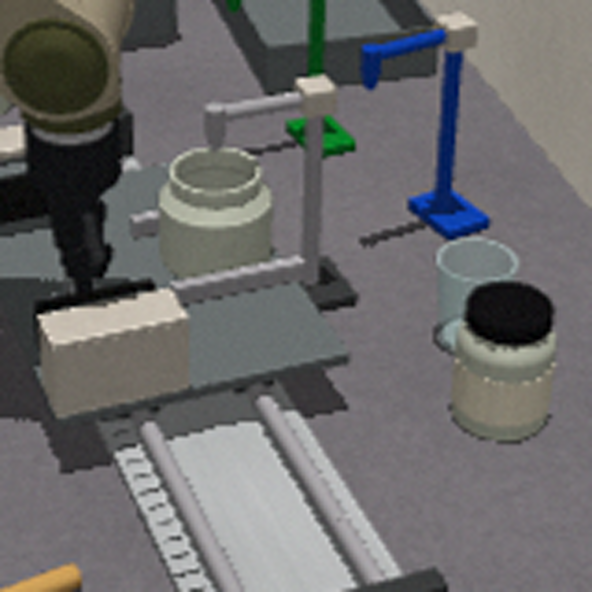

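The carriage stands still. The crop shows the nozzle tip's lower edge at (216,148) over the rim ellipse, whose centre is at (216,178). I'll check the along-rail error from these pixels.

```bash
python3 - <<'E'
from trk import *
from fit import K,T
def ray(c,u,v,z):
    f,cx,cy=K[c]; d=T[c][:3,:3]@np.array([(u-cx)/f,-(v-cy)/f,-1]); o=T[c][:3,3]; p=o+d*(z-o[2])/d[2]
    q=p[:2]-C0; return np.round([q@ex,q@ey],4)
g=lambda x,y:(230+(x+.5)/3.7-.5,160+(y+.5)/3.7-.5)
print("tip(z172)",[ray("side",*g(216,y),.172) for y in (145,148)],"mouth",[ray("side",*g(216,y),.15) for y in (177,179)])
look(6)
t=cv2.imread("pics/top4.png")[120:260,190:390]; cv2.imwrite("pics/top4c.png",cv2.resize(t,None,fx=4,fy=4,interpolation=cv2.INTER_CUBIC))
E
```

```text
tip(z172) [array([0.0714, 0.2111]), array([0.0696, 0.2063])] mouth [array([0.0656, 0.1951]), array([0.0645, 0.1919])]
t 19.40 c [204.5 204.5 204.5 204.5 204.5 204.6] v 0.0001 hand 0.1360 score 0.72
```

View pics/top4c.png

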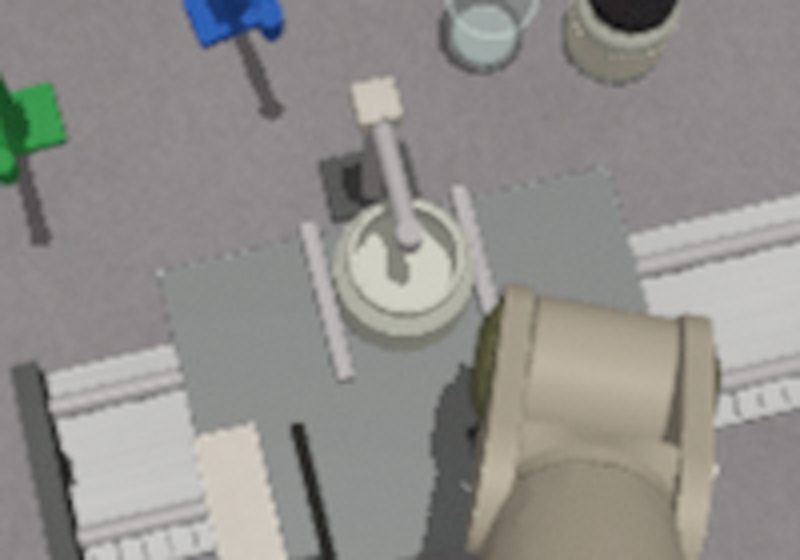

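The top crop shows the nozzle end at about (408,240) inside the mouth ellipse, which runs from x≈343 to 467 with its centre near (405,256). I'll measure this and rectify the mouth plane in both views to settle it.

```bash
python3 - <<'E'
from trk import *
from fit import K,T
def ray(c,u,v,z):
    f,cx,cy=K[c]; d=T[c][:3,:3]@np.array([(u-cx)/f,-(v-cy)/f,-1]); o=T[c][:3,3]; p=o+d*(z-o[2])/d[2]
    q=p[:2]-C0; return np.round([q@ex,q@ey],4)
g=lambda x,y:(190+(x+.5)/4-.5,120+(y+.5)/4-.5)
print("top tip",ray("top",*g(408,245),.172),ray("top",*g(408,238),.18),"mouth",ray("top",*g(405,256),.15))
out=[]
for c in ("side","top"):
    im=cv2.imread(f"pics/{c}4.png")
    for z in (.15,.172):
        w4=np.float32([proj(c,np.array([*(C0+ex*x+ey*s),z])) for x,s in ((0,.13),(0,.28),(.14,.28),(.14,.13))])
        Hm=cv2.getPerspectiveTransform(w4,np.float32([(0,0),(400,0),(400,373),(0,373)]))
        r=cv2.warpPerspective(im,Hm,(400,300),flags=cv2.INTER_CUBIC)
        for s in range(140,280,10): cv2.line(r,(int((s-130)*2.667),290 if s%50 else 275),(int((s-130)*2.667),300),(0,0,255),1)
        k=int((204.5-130)*2.667); cv2.line(r,(k,0),(k,20),(0,0,255),1)
        out.append(r)
cv2.imwrite("pics/rect4.png",np.vstack([np.hstack(out[:2]),np.hstack(out[2:])]))
E
```

```text
top tip [0.0698 0.2049] [0.0725 0.2045] mouth [0.0683 0.2067]
```

View pics/rect4.png

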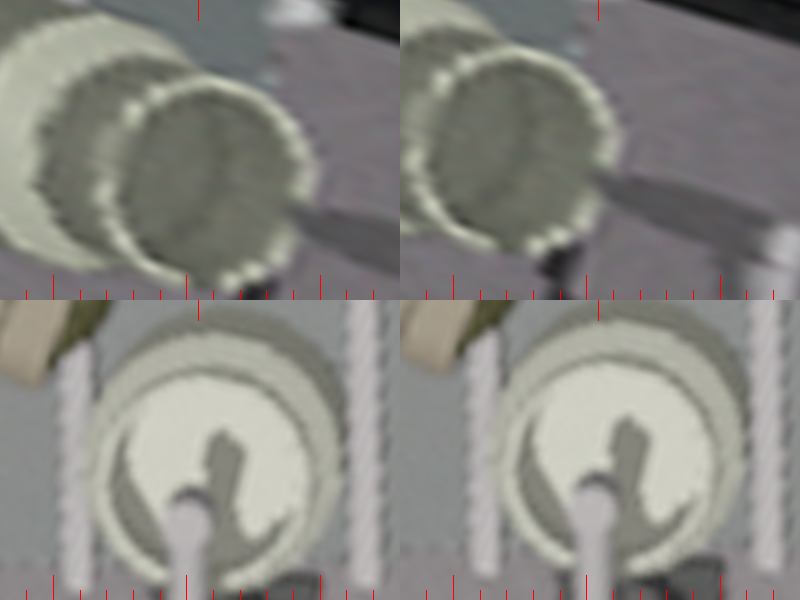

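Both views put the mouth at s≈0.207 and the nozzle at about 0.203–0.210, so the jar is centred to within about 5 mm. I'll wait out the 3 s, then lift.

```bash
python3 - <<'E'
from trk import *
bot.line_to(P(.16),v=.1); bot.sleep(3.2); look(4)
bot.line_to(P(.16,.26),v=.12); look(6); bot.sleep(1); _,o=look(4)
print(bot.get_tool_pos(),bot.get_t())
if abs(o[-1,1]-.2045)<.005: print(bot.close_job())
E
```

```text
t 23.29 c [204.8 204.8 204.8 204.9] v 0.0001 hand 0.1600 score 0.74
t 25.10 c [205.  205.  205.  205.  205.  204.9] v -0.0001 hand 0.1600 score 0.74
t 26.40 c [205.  204.9 205.  205. ] v 0.0000 hand 0.1600 score 0.73
[4.59457165e-01 1.93100631e-05 2.59981954e-01] 26.6
the job is handed in; nothing more can be done
None
```

The carriage is at rest with the jar's mouth under the nozzle (within about 5 mm by the camera measurements), the fingers are lifted clear at 0.26 m, and the job was handed in at about 26.6 s; no verdict came back.

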